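# Lock the bottle tray onto the perfume organ

## Robot

A 7-joint arm with a two-finger parallel gripper is mounted at the origin on the work surface. World frame = base frame: x ahead of the robot, y to its left, z up, the work surface at z = 0. Lengths are in m, angles in degrees, forces in N, time in s.
With the tool pointing down it reaches from about 0.425 to 0.875 m from the base axis. Payload 4.7 kg.
Tool frame: the origin (TCP) lies between the finger pads; the fingertips stand 11 mm ahead of it and the grasp point (between the pads) lies 8 mm behind it (env.tcp_to_tips is the distance from the TCP to the fingertips, in m); z points along the fingers, y is the line along which they close (so a half turn about z gives the same grasp; the last joint's range is limited). The gripper opens to 87 mm and grips with 3 to 60 N. Pads are 19 mm wide; open, the fingers measure 117 mm over their backs; the gripper's body (75 mm by 190 mm) begins 51 mm behind the grasp point.
Start: joints at [74.605, 18.392, -4.016, 83.108, 1.295, 78.541, -3.26], TCP at [0.181, -0.624, 0.234] pointing down, gripper open.
Joint ranges: [-163.93, 163.93], [-17.29, 119.83], [-79.2, 71.16], [3.27, 140.29], [-89.18, 269.18], [5.43, 117.66], [-154.24, 154.24]. Speed limits (degrees/s): [147.25, 147.25, 180, 180, 180, 180, 180].

## Interface

Orientations are given as [roll, pitch, yaw] about the fixed x, y, z axes, in that order (R = Rz(yaw) Ry(pitch) Rx(roll)).
In Python, from cell import env, viewer gives the robot as it stands.
- The arm moves only by the tool step_arm, never from a script. Its arguments are lists of equal length, an entry for each row: "delta_pos": the shift along the tool's x, y, z in units of 0.2 m (1.0 is 0.2 m), a list of three; "rot": the turn, a rotation vector about the tool's x, y, z in units of 1.5 rad (1.0 is 1.5 rad), a list of three; "gripper": the gripper command: -1 is shut, 1 is fully open, values between are in proportion. A call has 1 to 20 rows; each row is the pose to reach, as a shift and turn from the pose commanded when the call began, along the tool's axes at that moment; what a row does not reach only later rows make up. A row lasts 1/8 s, in which the tool goes at most 62.5 mm and 10.7 degrees, less where a joint would pass 70% of its speed; a pose out of reach is approached as far as the arm can. A call with a number of a shift or a turn outside -1 to 1 is refused whole. A call with a gripper value outside its range is refused whole. The fingers move at their own pace and stop on an object; "squeeze" is the grip in N (left out, the last holds). Time passes only in rows, so rows that repeat a pose let the fingers close. It gives the time, the measured TCP pose, the force, the opening and the grip force at its end, in the units of the state.
- env.get_obs(): the state, without advancing time (a new reading comes with each control period).
- viewer.read_camera(name): name is "scene" or "top" or "wrist"; returns a dict with "img" (400x640x3 uint8, red, green, blue), "fx", "fy", "cx", "cy" (pixels), "dist" ([k1, k2, p1, p2, k3] as OpenCV has them; the pictures are not rectified), "pose" (4x4, takes a point from camera to world coordinates). Camera axes: x right, y down, z forward; pixel columns grow to the right and rows downward; lengths in m; the calibration is good to about 2 mm. A picture is of the moment at which its call begins. There is no depth.
- env.sign_off(): hands the job in; it is judged then, once.
The state is a dict: "time_s": time; "qpos": joint angles; "joint_velocities": joint speeds; "effort": joint torques, N m; "tool_pos": TCP position; "tool_rot": TCP orientation; "force": force on the tool from outside, world axes, zero at the start; "wrist_torque": the same for the moment, N m; "grip_width": finger opening in m; "grasp_force": force on a finger pad.
Only numpy, scipy, OpenCV 4.12 (cv2) and the standard library are available. Lean on these libraries where they do the work, as an engineer would, in place of code of your own. Each camera call takes 0.05 s, during which the arm holds its last target. There are 200 camera calls.

## Task

The plywood bottle tray has to be joined to the base of the perfume organ by its cam lock. Turn the half-closed hook fully back open, slide the tray along its rails until its bolt is inside the open hook, then turn the cam half a turn clockwise (seen from above) to its stop so that the hook draws the tray tight against the base. Do not tip over any bottle, leave the other things on the bench where they are, and let go.

Things in the scene. Friction and masses are not known exactly. Their poses are not given: they have to be found in the camera images.
- organ: Fixed plywood base. Origin on the cam's vertical axis at bench level, z up. Its deck, 30 mm high, spans x -85 to 85 and ends towards -y in an upright face at y = -45. Two low rails (15 mm high, 205 mm long, inner sides at x = +-71.5) run from that face towards -y; between them the tray slides in +y. From y = 85 to 160 a tier, top at 52 mm, carries two bottles.
- face (a point): Centre of the base's meeting face (organ x = 0, y = -45, 22 mm up). Two spring plungers with rubber ends (12 mm round, at x = +-45) stand 9 mm out of it. They press the tray back with 0 N at first touch up to 8 N with the faces together, so a tray only pushed home creeps back a few mm when let go.
- cam (a joint): Cam angle about the organ's z axis, rad: 0 = fully open, grows clockwise seen from above, stop at 3.14 = locked (lower stop -0.05). Starts part closed, stays where left, needs up to 0.2 Nm. At 0 the hook's mouth is open towards the organ's -y; above about 0.35 the hook blocks the bolt. Turning, it catches a bolt that is up to 10 mm short of home and has drawn it home by 2.9.
- hook_tip (a point): Tip of the cam's flat steel spiral hook, 36 mm from the cam's axis, 42 mm above the bench. The hook lies 37 to 48 mm above the bench around a hub 20 mm round; its inner radius shrinks from 33 mm at the tip to 21.4 mm. At cam angle 0 the tip is 39 degrees anticlockwise, seen from above, of the line along which the bolt comes in.
- cam_grip (a point): On the cam's axis, 70 mm above the bench, inside the thumb bar: an upright steel bar on the hub, 10 mm thick, 36 mm long, 54 to 85 mm above the bench. This frame turns with the cam: y along the bar, x across it. At cam angle 0 the bar lies along the organ's y. Fingertips below 53 mm would meet the bolt's head.
- tray: Loose plywood tray, 140 mm (x) by 160 mm (y), 30 mm high, about 0.45 kg, on the bench between the rails (1.5 mm play each side), axes along the organ's. Origin at the centre of its underside. Its front face at y = +80 meets the base's face when home: its origin is then at y = -125 in the organ's frame. Carries two loose bottles. Starts 30 to 70 mm short of home.
- fin (a point): Top centre of the tray's grip fin, 76 mm above the bench: an upright wooden board at the tray's rear (tray y = -70; home: organ y = -195), 12 mm thick in y, 60 mm wide in x, 66 mm high.
- bolt (a point): On the tray's bolt head, 46 mm above the bench: an upright steel pin, 8 mm round with a smooth roller, up to 51 mm above the bench, at the end of a flat steel strap that reaches out of the tray's front (pin axis at tray y = 108). With the tray tight it lies at y = -17 in the organ's frame; the plungers first touch at y = -26.
- oil_a: Amber bottle, 33 mm round, 75 mm high, standing in the tray; origin at the centre of its underside, z along its axis.
- oil_b: Second amber bottle in the tray, the same.
- oil_c: Amber bottle, 33 mm round, 75 mm high, standing on the organ's tier; origin under its centre, z along its axis.
- oil_d: Shorter amber bottle, 65 mm high, on the organ's tier.
- jar: Glass jar with a brass lid, 84 mm round, 130 mm high; bystander. Origin under its centre.
- flask: White plastic bottle, 76 mm round, 190 mm high; bystander.
- bowl: Blue bowl with two plums, 150 mm round, 60 mm high; bystander.
- vial: Small black jar with a white cap, 36 mm round, 60 mm high; bystander.

How it is judged:
By the outcome, as a careful person would: the job done as asked, in the order asked, and still so for the second after the job is handed in, with the robot touching nothing.
It also fails if it takes over 64 s, if anything falls off the work surface, if the arm or the gripper's body presses on something with over 40 N, if the wrist force passes 120 N, or if a joint passes its speed limit or range.

## Working session

There is one attempt and no reset: what is moved stays moved. The work goes in short steps, Python scripts to look and compute and a tool call to move; the robot and the scene stay as the last step left them, time stands still between calls to the robot, and variables do not carry over. Pictures are saved under pics/ and viewed, at most 10 in all, crops included, and the job is handed in when it is done.

Besides the shell and the picture viewer there is one more tool, called as name(argument=value, ...) on one line, values as JSON. step_arm: Moves the arm, as the interface text tells. Shifts and turns lie within -1 to 1; 1 stands for 0.2 m of shift or 1.5 rad of turn. Its arguments: {"type":"object","properties":{"delta_pos":{"type":"array"},"rot":{"type":"array"},"gripper":{"type":"array"},"squeeze":{"type":"number"}},"required":["delta_pos","rot","gripper"]}

```bash
ls; mkdir -p pics
python3 - <<'E'
from cell import env, viewer
import cv2,pickle
d={}
for n in("scene","top"):
    r=viewer.read_camera(n);d[n]=r
    cv2.imwrite(f"pics/{n}0.png",r["img"][...,::-1]); print(n,r["fx"],r["pose"].round(3).tolist(),r["dist"])
pickle.dump(d,open("cams.pkl","wb"))
print(env.get_obs())
E
```

```text
pics
scene 383.3560079225701 [[-0.312, 0.685, -0.658, 1.231], [0.95, 0.237, -0.204, 0.221], [0.016, -0.689, -0.725, 0.861], [0.0, 0.0, 0.0, 1.0]] [-0.05997369  0.          0.          0.          0.        ]
top 501.3103855048089 [[0.015, -0.992, 0.128, 0.343], [-1.0, -0.017, -0.011, -0.014], [0.013, -0.127, -0.992, 1.398], [0.0, 0.0, 0.0, 1.0]] [-0.13281958  0.          0.          0.          0.        ]
{'time_s': 0.1, 'qpos': array([74.60399745, 18.43543215, -4.01421365, 83.16795922,  1.29383023,
       78.54002195, -3.26009557]), 'joint_velocities': array([-0.09070096, -0.05574384,  0.07111569, -0.17108181, -0.04068071,
        0.01219032,  0.06470925]), 'effort': array([-5.55401493e-05, -4.92574382e+01, -4.05878741e-01, -3.13395309e+01,
       -6.42636954e-02,  3.95496469e-02,  1.05309691e-04]), 'tool_pos': array([ 0.18120152, -0.62374082,  0.23256324]), 'tool_rot': array([-1.79901746e+02,  4.68039486e-03,  1.62040227e+01]), 'force': array([ 0.09189349,  0.3111213 , -0.47820359]), 'wrist_torque': array([ 0.00668711, -0.02723715, -0.01410128]), 'grasp_force': 0.0, 'grip_width': 0.08718965559297215}
```

View pics/scene0.png

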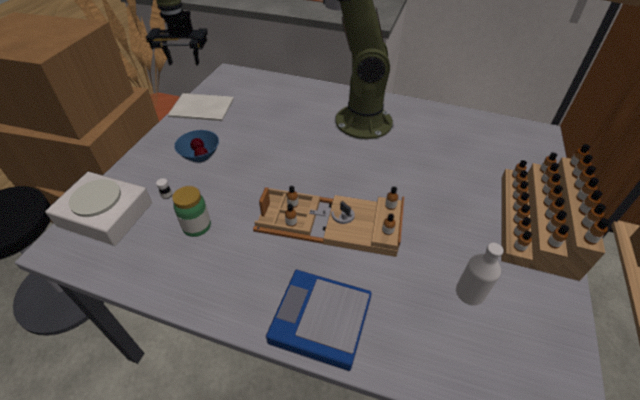

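View pics/top0.png

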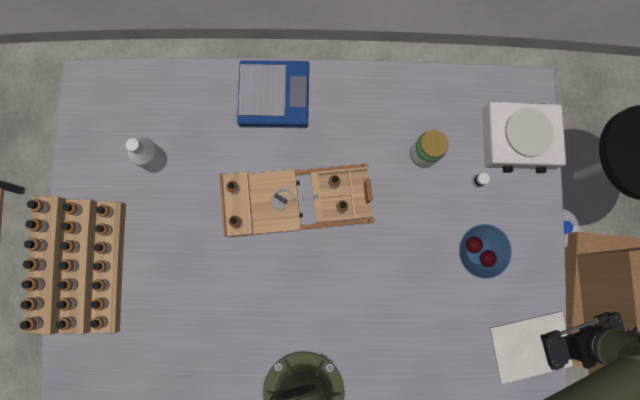

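The top view shows the organ's cam near (282,200), the tray to its right with the fin at about (368,191), and the organ's +y towards the left of the image (world +y). I'll enlarge the crop.

Run:
```python
import cv2
im=cv2.imread("pics/top0.png")[150:250,210:385]
cv2.imwrite("pics/topc.png",cv2.resize(im,None,fx=4.5,fy=4.5,interpolation=cv2.INTER_CUBIC))
```

```text
(no output)
```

View pics/topc.png

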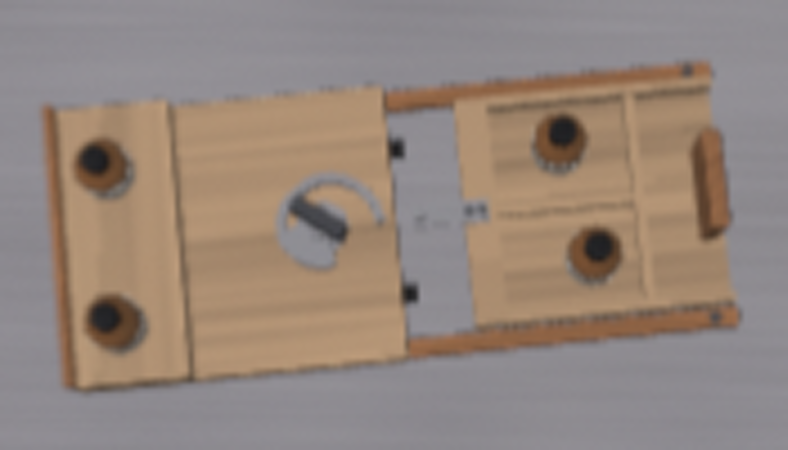

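The crop shows the deck corners at (383,86) and (408,356), the bar from (292,203) to (346,236), the tray's front corners at (456,98) and (476,328), and the fin at about (710,183). I'll fit the organ pose to these.

```bash
cat > h.py <<'E'
import numpy as np,cv2
def ray(r,uv,z):
    K=np.array([[r["fx"],0,r["cx"]],[0,r["fy"],r["cy"]],[0,0,1.]])
    n=cv2.undistortPoints(np.array([[uv]],float),K,r["dist"])[0,0]
    d=r["pose"][:3,:3]@[n[0],n[1],1]; o=r["pose"][:3,3]
    return (o+d*(z-o[2])/d[2])[:2]
E
python3 - <<'E'
import pickle,numpy as np
from scipy.optimize import least_squares
from h import ray
r=pickle.load(open("cams.pkl","rb"))["top"]
P=lambda u,v,z:ray(r,((u+.5)/4.5-.5+210,(v+.5)/4.5-.5+150),z)
obs=[((85,-45),P(383,86,.03)),((-85,-45),P(408,356,.03)),((85,85),P(168,100,.052)),((-85,85),P(191,380,.052)),((0,0),P(318,219,.085))]
R=lambda a:np.array([[np.cos(a),-np.sin(a)],[np.sin(a),np.cos(a)]])
f=lambda p:np.concatenate([p[:2]+R(p[2])@np.array(o)/1e3-w for o,w in obs])
s=least_squares(f,[.6,.1,0]);p=s.x
print("organ",p[:2],np.degrees(p[2]));print((s.fun*1e3).round(1))
L=lambda w:(R(p[2]).T@(w-p[:2])*1e3).round(1)
print("bar ends",L(P(292,203,.085)),L(P(346,236,.085)))
for n,a in dict(trayFL=(456,98,.03),trayFR=(476,328,.03),trayRR=(732,300,.03),finTL=(714,128,.076),finTR=(728,230,.076),fin=(711,183,.076),tip=(383,222,.048),a=(563,131,.085),b=(599,246,.085)).items(): print(n,L(P(*a)))
E
```

```text
organ [0.52112265 0.06804496] 6.748101254235927
[ 0.2  0.6 -2.2 -0.7 -0.   0.1  0.8 -0.6  1.3  0.7]
bar ends [ 9.6 13.8] [-13.1 -15.9]
trayFL [ 72.8 -89.6]
trayFR [-69.9 -87.3]
trayRR [ -68.8 -244.7]
finTL [  30.7 -239.8]
finTR [ -31.1 -241. ]
fin [  -2.1 -234.2]
tip [ -1.9 -37.7]
a [  36.3 -149.3]
b [ -33.9 -163. ]
```

step_arm(delta_pos=[[1.0, -0.9, 0], [1.0, -0.9, 0], [1.0, -0.9, 0], [1.0, -0.9, 0], [1.0, -0.9, 0], [1.0, -0.9, 0]], rot=[[0, 0, 0], [0, 0, 0], [0, 0, 0], [0, 0, 0], [0, 0, 0], [0, 0, 0]], gripper=[[-0.08], [-0.08], [-0.08], [-0.08], [-0.08], [-0.08]])

```text
$.gripper[0]: bad value
```

step_arm(delta_pos=[[1.0, -1.0, 0], [1.0, -1.0, 0], [1.0, -1.0, 0], [1.0, -1.0, 0], [1.0, -1.0, 0], [1.0, -1.0, 0]], rot=[[0, 0, 0], [0, 0, 0], [0, 0, 0], [0, 0, 0], [0, 0, 0], [0, 0, 0]], gripper=[[-0.08], [-0.08], [-0.08], [-0.08], [-0.08], [-0.08]])

```text
$.gripper[0]: bad value
```

Gripper entries are plain numbers.

step_arm(delta_pos=[[1.0, -0.9, 0], [1.0, -0.9, 0], [1.0, -0.9, 0], [1.0, -0.9, 0], [1.0, -0.9, 0], [1.0, -0.9, 0]], rot=[[0, 0, 0], [0, 0, 0], [0, 0, 0], [0, 0, 0], [0, 0, 0], [0, 0, 0]], gripper=[-0.08, -0.08, -0.08, -0.08, -0.08, -0.08])

```text
time_s: 0.85
tool_pos: [0.3238, -0.3948, 0.2336]
tool_rot: [180.0, 0.0, 16.4]
force: [0.1, -0.3, 0.9]
grip_width: 0.0419
grasp_force: 0.0
```

step_arm(delta_pos=[[1.0, -1.0, 0], [1.0, -1.0, 0], [1.0, -1.0, 0], [1.0, -1.0, 0], [1.0, -1.0, 0], [1.0, -1.0, 0]], rot=[[0, 0, 0], [0, 0, 0], [0, 0, 0], [0, 0, 0], [0, 0, 0], [0, 0, 0]], gripper=[-0.08, -0.08, -0.08, -0.08, -0.08, -0.08])

```text
time_s: 1.6
tool_pos: [0.4604, -0.1473, 0.2335]
tool_rot: [-180.0, -0.0, 16.3]
force: [0.7, -0.5, 0.1]
grip_width: 0.0401
grasp_force: 0.0
```

step_arm(delta_pos=[[0.595, -0.946, 0.2], [0.595, -0.946, 0.2], [0.595, -0.946, 0.2], [0.595, -0.946, 0.2], [0.595, -0.946, 0.2], [0.595, -0.946, 0.2], [0.595, -0.946, 0.2]], rot=[[0, 0, -0.502], [0, 0, -0.502], [0, 0, -0.502], [0, 0, -0.502], [0, 0, -0.502], [0, 0, -0.502], [0, 0, -0.502]], gripper=[-0.08, -0.08, -0.08, -0.08, -0.08, -0.08, -0.08])

```text
time_s: 2.48
tool_pos: [0.5212, 0.0641, 0.1935]
tool_rot: [180.0, 0.1, 59.0]
force: [-0.1, -0.2, -0.0]
grip_width: 0.04
grasp_force: 0.0
```

Run:
```python
from cell import env, viewer
import cv2,pickle
r=viewer.read_camera("wrist");pickle.dump(r,open("w1.pkl","wb"))
cv2.imwrite("pics/w1.png",r["img"][...,::-1]); print(r["fx"],r["pose"].round(3).tolist())
o=env.get_obs();print(o["qpos"],o["tool_pos"],o["tool_rot"])
```

```text
313.31021636575036 [[0.858, -0.493, -0.146, 0.561], [-0.514, -0.822, -0.244, 0.131], [0.001, 0.284, -0.959, 0.344], [0.0, 0.0, 0.0, 1.0]]
[ 31.1008548    7.89262518 -44.08258841 102.63428299   5.83483525
  71.76964113 -45.45113359] [0.5211812  0.06466011 0.19361501] [1.79960821e+02 4.43794197e-02 5.90893892e+01]
```

View pics/w1.png

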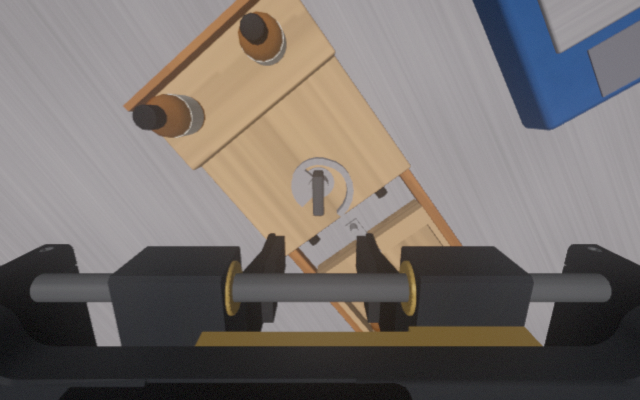

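The wrist view shows the bar upright in the image, with its near end at about (318,215) and its far end at about (318,172). The jaws sit on either side, so the yaw matches.

Run:
```python
import pickle,numpy as np,cv2
from h import ray
r=pickle.load(open("w1.pkl","rb"))
for p in[(318,215),(319,172),(318.5,194)]: print(ray(r,p,.085))
im=r["img"][150:250,250:400,::-1]
cv2.imwrite("pics/w1c.png",cv2.resize(im,None,fx=5,fy=5,interpolation=cv2.INTER_CUBIC))
```

```text
[0.51339285 0.05446394]
[0.53385189 0.08680109]
[0.52359994 0.07057842]
```

View pics/w1c.png

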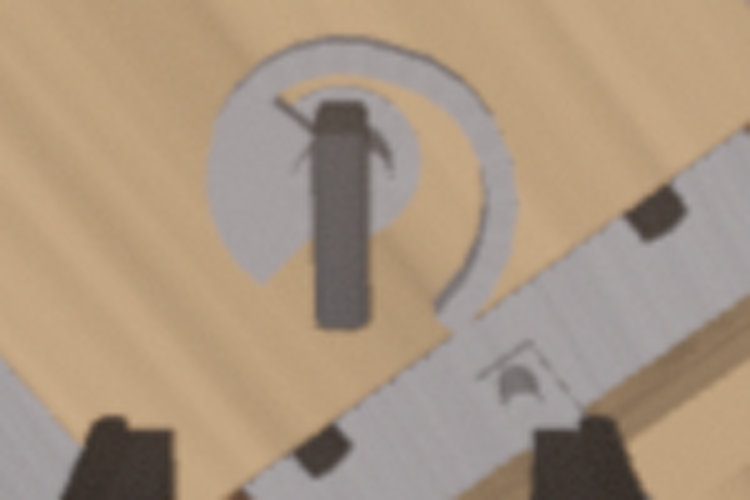

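step_arm(delta_pos=[[0.019, -0.007, 0.25], [0.019, -0.007, 0.45], [0.019, -0.007, 0.628], [0.019, -0.007, 0.628], [0.019, -0.007, 0.628], [0.019, -0.007, 0.628], [0.019, -0.007, 0.628], [0.019, -0.007, 0.628]], rot=[[0, 0, 0], [0, 0, 0], [0, 0, 0], [0, 0, 0], [0, 0, 0], [0, 0, 0], [0, 0, 0], [0, 0, 0]], gripper=[-0.08, -0.08, -0.08, -0.08, -1, -1, -1, -1], squeeze=25)

```text
time_s: 3.52
tool_pos: [0.5228, 0.0708, 0.0687]
tool_rot: [179.8, -0.0, 59.3]
force: [-0.8, 0.8, 3.9]
grip_width: 0.0099
grasp_force: 25.0
```

step_arm(delta_pos=[[0, 0, 0], [0, 0, 0], [0, 0, 0], [0, 0, 0], [0, 0, 0], [0, 0, 0], [0, 0, 0], [0, 0, 0]], rot=[[0, 0, -0.08], [0, 0, -0.16], [0, 0, -0.24], [0, 0, -0.32], [0, 0, -0.4], [0, 0, -0.448], [0, 0, -0.448], [0, 0, -0.448]], gripper=[-1, -1, -1, -1, -1, -1, -1, -1])

```text
time_s: 4.53
tool_pos: [0.5216, 0.071, 0.0687]
tool_rot: [-180.0, 0.0, 97.8]
force: [-2.2, -1.1, 5.3]
grip_width: 0.0099
grasp_force: 25.0
```

Run:
```python
from cell import env
o=env.get_obs();print(o["wrist_torque"],o["force"],o["qpos"],o["tool_rot"])
```

```text
[-0.2248194   0.40951802  0.07418214] [-2.17149413 -1.10996849  5.26108298] [ 32.8613691   18.38658355 -49.25844172 109.81944084  16.23776445
  59.00689189 -15.5988564 ] [-1.79979141e+02  4.51134351e-02  9.78441317e+01]
```

step_arm(delta_pos=[[0, 0, 0], [0, 0, 0], [0, 0, 0], [0, 0, -0.25], [0, 0, -0.5], [-0.3, 0, -0.5], [-0.6, 0, -0.5], [-0.8, 0, -0.5], [-0.8, 0, -0.5], [-0.8, 0, -0.5], [-0.8, 0, -0.5], [-0.8, 0, -0.5]], rot=[[0, 0, 0], [0, 0, 0], [0, 0, 0], [0, 0, 0], [0, 0, 0], [0, 0, 0.12], [0, 0, 0.24], [0, 0, 0.36], [0, 0, 0.48], [0, 0, 0.6], [0, 0, 0.6], [0, 0, 0.6]], gripper=[-0.08, -0.08, -0.08, -0.08, -0.08, -0.08, -0.08, -0.08, -0.08, -0.08, -0.08, -0.08])

```text
time_s: 6.02
tool_pos: [0.5434, -0.0871, 0.1678]
tool_rot: [-180.0, 0.0, 46.5]
force: [0.3, -0.2, -0.0]
grip_width: 0.0401
grasp_force: 0.0
```

step_arm(delta_pos=[[-0.271, 0.303, 0], [-0.271, 0.303, 0], [-0.271, 0.303, 0], [-0.271, 0.303, 0], [-0.271, 0.303, 0], [-0.271, 0.303, 0]], rot=[[0, 0, 0.4625], [0, 0, 0.4625], [0, 0, 0.4625], [0, 0, 0.4625], [0, 0, 0.4625], [0, 0, 0.4625]], gripper=[-0.08, -0.08, -0.08, -0.08, -0.08, -0.08])

```text
time_s: 6.78
tool_pos: [0.5498, -0.1681, 0.1679]
tool_rot: [180.0, 0.0, 6.7]
force: [1.9, -0.6, -0.1]
grip_width: 0.0401
grasp_force: 0.0
```

Run:
```python
from cell import env, viewer
import cv2,pickle,numpy as np
r=viewer.read_camera("wrist");s=viewer.read_camera("scene");pickle.dump((r,s),open("w2.pkl","wb"))
b=cv2.resize(s["img"][160:270,235:420],None,fx=4,fy=4,interpolation=cv2.INTER_CUBIC)
w=cv2.resize(r["img"],None,fx=.25,fy=.25)
cv2.imwrite("pics/w2.png",r["img"][...,::-1]);cv2.imwrite("pics/s2.png",b[...,::-1])
o=env.get_obs();print(o["qpos"],o["tool_pos"],o["tool_rot"])
```

```text
[ 42.26391357  14.26052205 -32.13402431  98.08337974   8.01978147
  69.95600625 -75.1717244 ] [ 0.54983037 -0.1681923   0.16791559] [1.79998875e+02 4.20365784e-03 6.66136172e+00]
```

View pics/w2.png

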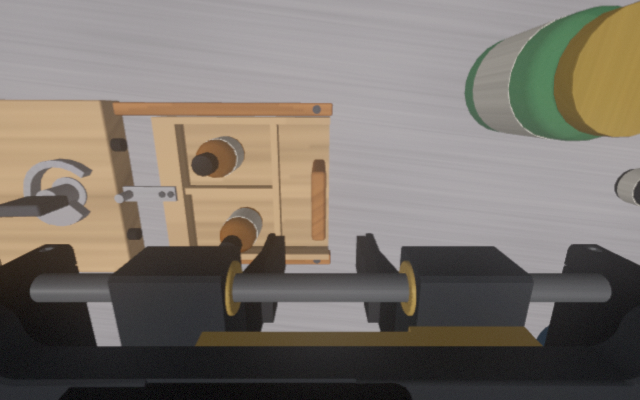

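The fin's top lies at columns 311–326 and rows 172–240, centred between the jaws. The bolt pin is at (121,198) with the hub at (62,193), and the hook's mouth is open towards the bolt. Next I'll check the jar clearance and the fin centre.

Run:
```python
import pickle,numpy as np
from h import ray
r=pickle.load(open("w2.pkl","rb"))[0];t=pickle.load(open("cams.pkl","rb"))["top"]
print("fin",ray(r,(319,175),.076),ray(r,(319,240),.076),ray(r,(311.5,207),.076),ray(r,(326,207),.076))
print("bolt",ray(r,(121,197),.051),"jar",ray(t,(434,143),.13),"tip",ray(r,(88,173),.048))
```

```text
fin [ 0.57658764 -0.16413415] [ 0.52136785 -0.17060526] [ 0.54953698 -0.16116047] [ 0.55092311 -0.17287581]
bolt [0.53092405 0.00769168] jar [ 0.66688636 -0.33366591] tip [0.54866524 0.03694823]
```

step_arm(delta_pos=[[0, -0.004, 0.2], [0, -0.004, 0.4], [0, -0.004, 0.55], [0, -0.004, 0.55], [0, -0.004, 0.55], [0, -0.004, 0.55], [0, -0.004, 0.55], [0, -0.004, 0.55]], rot=[[0, 0, 0], [0, 0, 0], [0, 0, 0], [0, 0, 0], [0, 0, 0], [0, 0, 0], [0, 0, 0], [0, 0, 0]], gripper=[-0.08, -0.08, -0.08, -0.08, -1, -1, -1, -1], squeeze=20)

```text
time_s: 7.88
tool_pos: [0.5503, -0.1669, 0.0589]
tool_rot: [-180.0, -0.1, 6.6]
force: [-0.7, 2.2, 4.8]
grip_width: 0.0122
grasp_force: 20.0
```

step_arm(delta_pos=[[0, -0.01, 0], [0, -0.03, 0], [0, -0.05, 0], [0, -0.07, 0], [0, -0.09, 0], [0, -0.11, 0], [0, -0.13, 0], [0, -0.145, 0], [0, -0.155, 0], [0, -0.155, 0], [0, -0.155, 0]], rot=[[0, 0, 0], [0, 0, 0], [0, 0, 0], [0, 0, 0], [0, 0, 0], [0, 0, 0], [0, 0, 0], [0, 0, 0], [0, 0, 0], [0, 0, 0], [0, 0, 0]], gripper=[-1, -1, -1, -1, -1, -1, -1, -1, -1, -1, -1])

```text
time_s: 9.25
tool_pos: [0.547, -0.1395, 0.0589]
tool_rot: [179.8, -0.1, 6.4]
force: [0.7, -5.1, 4.6]
grip_width: 0.0122
grasp_force: 20.0
```

step_arm(delta_pos=[[0, -0.008, 0], [0, -0.015, 0], [0, -0.023, 0], [0, -0.03, 0], [0, -0.03, 0]], rot=[[0, 0, 0], [0, 0, 0], [0, 0, 0], [0, 0, 0], [0, 0, 0]], gripper=[-1, -1, -1, -1, -1])

```text
time_s: 9.88
tool_pos: [0.5464, -0.1338, 0.0589]
tool_rot: [179.8, -0.1, 6.4]
force: [0.1, -5.0, 4.6]
grip_width: 0.0118
grasp_force: 20.0
```

step_arm(delta_pos=[[0, -0.008, 0], [0, -0.015, 0], [0, -0.023, 0], [0, -0.03, 0], [0, -0.03, 0]], rot=[[0, 0, 0], [0, 0, 0], [0, 0, 0], [0, 0, 0], [0, 0, 0]], gripper=[-1, -1, -1, -1, -1])

```text
time_s: 10.5
tool_pos: [0.546, -0.1293, 0.0589]
tool_rot: [179.7, -0.1, 6.4]
force: [2.1, -8.5, 3.5]
grip_width: 0.0121
grasp_force: 20.1
```

step_arm(delta_pos=[[0, 0, 0], [0, 0, 0], [0, 0, 0], [0, 0, -0.2], [0, 0, -0.4], [0, 0, -0.55], [0, -0.3, -0.55], [0, -0.6, -0.55], [0, -0.6, -0.55], [0, -0.6, -0.55], [0, -0.6, -0.55], [0, -0.6, -0.55]], rot=[[0, 0, 0], [0, 0, 0], [0, 0, 0], [0, 0, 0], [0, 0, 0], [0, 0, 0], [0, 0, -0.12], [0, 0, -0.24], [0, 0, -0.36], [0, 0, -0.48], [0, 0, -0.55], [0, 0, -0.55]], gripper=[-0.08, -0.08, -0.08, -0.08, -0.08, -0.08, -0.08, -0.08, -0.08, -0.08, -0.08, -0.08])

```text
time_s: 12.0
tool_pos: [0.5307, -0.005, 0.1675]
tool_rot: [-179.9, 0.0, 53.8]
force: [1.0, 0.4, -0.6]
grip_width: 0.0401
grasp_force: 0.0
```

step_arm(delta_pos=[[0.2735, -0.257, 0], [0.2735, -0.257, 0], [0.2735, -0.257, 0], [0.2735, -0.257, 0], [0.2735, -0.257, 0], [0.2735, -0.257, 0]], rot=[[0, 0, -0.51], [0, 0, -0.51], [0, 0, -0.51], [0, 0, -0.51], [0, 0, -0.51], [0, 0, -0.51]], gripper=[-0.08, -0.08, -0.08, -0.08, -0.08, -0.08])

```text
time_s: 12.75
tool_pos: [0.5219, 0.0689, 0.1678]
tool_rot: [-180.0, -0.0, 97.4]
force: [-0.5, -0.5, 0.2]
grip_width: 0.0399
grasp_force: 0.0
```

Run:
```python
from cell import env, viewer
import cv2,pickle,numpy as np
r=viewer.read_camera("wrist");pickle.dump(r,open("w3.pkl","wb"))
cv2.imwrite("pics/w3.png",cv2.resize(r["img"][130:250,240:400,::-1],None,fx=5,fy=5,interpolation=cv2.INTER_CUBIC))
o=env.get_obs();print(o["qpos"],o["tool_pos"],o["tool_rot"])
```

```text
[ 36.13330166  10.79584759 -50.86261911 104.13918913   8.93970541
  69.24275116  -9.96805763] [0.52193023 0.06883548 0.16784648] [-1.79988628e+02  2.75775255e-03  9.74521473e+01]
```

View pics/w3.png

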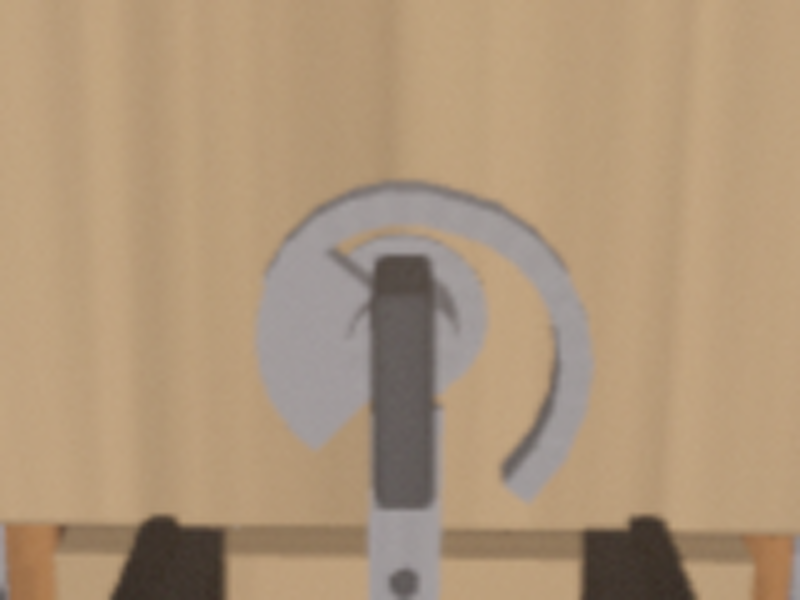

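The strap reaches in under the bar, the hook is open, and the bar is upright at crop column 405, between the jaws. I'll grip and turn.

step_arm(delta_pos=[[0, 0, 0.25], [0, 0, 0.5], [0, 0, 0.5], [0, 0, 0.5], [0, 0, 0.5], [0, 0, 0.5], [0, 0, 0.5]], rot=[[0, 0, 0], [0, 0, 0], [0, 0, 0], [0, 0, 0], [0, 0, 0], [0, 0, 0], [0, 0, 0]], gripper=[-0.08, -0.08, -0.08, -1, -1, -1, -1], squeeze=35)

```text
time_s: 13.68
tool_pos: [0.522, 0.0687, 0.0689]
tool_rot: [-180.0, 0.1, 97.6]
force: [-0.4, -0.2, 4.3]
grip_width: 0.0096
grasp_force: 35.0
```

step_arm(delta_pos=[[0, 0, 0], [0, 0, 0], [0, 0, 0], [0, 0, 0], [0, 0, 0], [0, 0, 0], [0, 0, 0], [0, 0, 0]], rot=[[0, 0, 0.08], [0, 0, 0.16], [0, 0, 0.24], [0, 0, 0.32], [0, 0, 0.4], [0, 0, 0.48], [0, 0, 0.5], [0, 0, 0.5]], gripper=[-1, -1, -1, -1, -1, -1, -1, -1])

```text
time_s: 14.68
tool_pos: [0.5217, 0.0688, 0.0688]
tool_rot: [180.0, 0.1, 54.6]
force: [-3.6, -2.1, 7.6]
grip_width: 0.0098
grasp_force: 35.0
```

Low forces, so I'll continue to about 90°.

step_arm(delta_pos=[[0, 0, 0], [0, 0, 0], [0, 0, 0], [0, 0, 0], [0, 0, 0], [0, 0, 0], [0, 0, 0], [0, 0, 0], [0, 0, 0]], rot=[[0, 0, 0.08], [0, 0, 0.16], [0, 0, 0.24], [0, 0, 0.32], [0, 0, 0.4], [0, 0, 0.48], [0, 0, 0.56], [0, 0, 0.6], [0, 0, 0.6]], gripper=[-1, -1, -1, -1, -1, -1, -1, -1, -1])

```text
time_s: 15.8
tool_pos: [0.5215, 0.0691, 0.0688]
tool_rot: [180.0, 0.1, 3.1]
force: [-3.9, 0.1, 6.4]
grip_width: 0.0096
grasp_force: 35.0
```

Run:
```python
from cell import env
o=env.get_obs();print(o["qpos"],o["tool_rot"],o["tool_pos"],o["wrist_torque"],o["force"])
```

```text
[  19.97993242   14.81414111  -33.84337946  110.22269007    9.70576567
   57.82817218 -105.11078755] [1.79971256e+02 6.17419207e-02 3.07565114e+00] [0.52149092 0.06911716 0.06884017] [-0.06557729  0.93970147 -0.02923793] [-3.85851091  0.06195431  6.42704045]
```

step_arm(delta_pos=[[0, 0, 0], [0, 0, 0], [0, 0, 0], [0, 0, -0.25], [0, 0, -0.25], [0, 0, -0.25], [0, 0, -0.25], [0, 0, -0.25], [0, 0, -0.25], [0, 0, -0.25], [0, 0, -0.25], [0, 0, -0.25], [0, 0, -0.25], [0, 0, -0.25], [0, 0, -0.25]], rot=[[0, 0, 0], [0, 0, 0], [0, 0, 0], [0, 0, 0], [0, 0, -0.12], [0, 0, -0.24], [0, 0, -0.36], [0, 0, -0.48], [0, 0, -0.6], [0, 0, -0.72], [0, 0, -0.84], [0, 0, -0.96], [0, 0, -1.0], [0, 0, -1.0], [0, 0, -1.0]], gripper=[-0.08, -0.08, -0.08, -0.08, -0.08, -0.08, -0.08, -0.08, -0.08, -0.08, -0.08, -0.08, -0.08, -0.08, -0.08])

```text
time_s: 17.68
tool_pos: [0.522, 0.0688, 0.1179]
tool_rot: [-180.0, 0.0, 89.0]
force: [-0.3, 0.5, -1.1]
grip_width: 0.0403
grasp_force: 0.0
```

step_arm(delta_pos=[[0, 0, 0], [0, 0, 0], [0, 0, 0], [0, 0, 0], [0, 0, 0], [0, 0, 0], [0, 0, 0], [0, 0, 0], [0, 0, 0], [0, 0, 0], [0, 0, 0]], rot=[[0, 0, -0.12], [0, 0, -0.24], [0, 0, -0.36], [0, 0, -0.48], [0, 0, -0.6], [0, 0, -0.72], [0, 0, -0.84], [0, 0, -0.96], [0, 0, -1.0], [0, 0, -1.0], [0, 0, -1.0]], gripper=[-0.08, -0.08, -0.08, -0.08, -0.08, -0.08, -0.08, -0.08, -0.08, -0.08, -0.08])

```text
time_s: 19.05
tool_pos: [0.522, 0.0689, 0.1179]
tool_rot: [-180.0, 0.0, 174.9]
force: [0.2, 0.9, 0.6]
grip_width: 0.0399
grasp_force: 0.0
```

step_arm(delta_pos=[[0, 0, 0], [0, 0, 0], [0, 0, 0.12], [0, 0, 0.25], [0, 0, 0.25], [0, 0, 0.25], [0, 0, 0.25], [0, 0, 0.25], [0, 0, 0.25]], rot=[[0, 0, -0.095], [0, 0, -0.095], [0, 0, -0.095], [0, 0, -0.095], [0, 0, -0.095], [0, 0, -0.095], [0, 0, -0.095], [0, 0, -0.095], [0, 0, -0.095]], gripper=[-0.08, -0.08, -0.08, -0.08, -0.08, -1, -1, -1, -1])

```text
time_s: 20.18
tool_pos: [0.5223, 0.0692, 0.0684]
tool_rot: [180.0, 0.0, -176.9]
force: [0.1, -1.1, 1.1]
grip_width: 0.0094
grasp_force: 35.0
```

step_arm(delta_pos=[[0, 0, 0], [0, 0, 0], [0, 0, 0], [0, 0, 0], [0, 0, 0], [0, 0, 0], [0, 0, 0], [0, 0, 0], [0, 0, 0], [0, 0, 0], [0, 0, 0], [0, 0, 0], [0, 0, 0]], rot=[[0, 0, 0.08], [0, 0, 0.16], [0, 0, 0.24], [0, 0, 0.32], [0, 0, 0.4], [0, 0, 0.48], [0, 0, 0.56], [0, 0, 0.64], [0, 0, 0.72], [0, 0, 0.8], [0, 0, 0.88], [0, 0, 0.9], [0, 0, 0.9]], gripper=[-1, -1, -1, -1, -1, -1, -1, -1, -1, -1, -1, -1, -1])

```text
time_s: 21.8
tool_pos: [0.522, 0.0691, 0.0683]
tool_rot: [180.0, 0.0, 105.9]
force: [-1.7, 0.8, 4.7]
grip_width: 0.0148
grasp_force: 39.5
```

Run:
```python
from cell import env
o=env.get_obs();print(o["qpos"],o["tool_rot"],o["tool_pos"],o["wrist_torque"],o["force"])
```

```text
[ 27.79387415  16.69599234 -42.89875116 109.99160677  13.3165526
  58.3166785   -5.03326923] [1.79999287e+02 2.58188911e-02 1.05929532e+02] [0.52203829 0.06905706 0.0683146 ] [-0.00743231  0.24964583  0.90448746] [-1.65752877  0.82913435  4.72158674]
```

Run:
```python
from cell import env, viewer
import cv2,pickle,numpy as np
r=viewer.read_camera("wrist");s=viewer.read_camera("scene");pickle.dump((r,s),open("w4.pkl","wb"))
a=cv2.resize(r["img"][50:250,180:460,::-1],(800,571)) 
b=cv2.resize(s["img"][165:265,235:420,::-1],(800,432),interpolation=cv2.INTER_CUBIC)
cv2.imwrite("pics/w4.png",np.vstack([cv2.resize(a,(420,300)),cv2.resize(b,(420,227))]))
print(env.get_obs()["time_s"])
```

```text
21.9
```

View pics/w4.png

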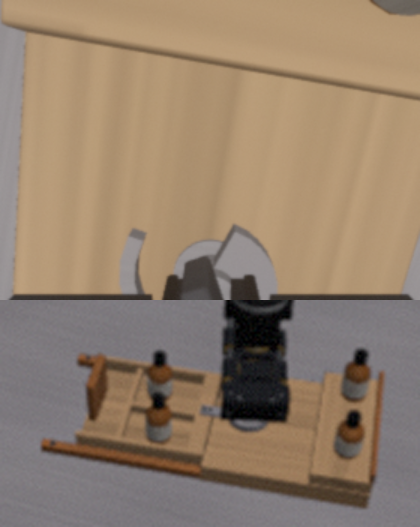

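The bar has twisted in the pads (width 14.8 mm), and the cam is stuck near 150°. Before forcing anything I'll measure the tray's shift with the top camera.

```bash
cat > shift.py <<'E'
from cell import env, viewer
import cv2,pickle,numpy as np
from h import ray
a=pickle.load(open("cams.pkl","rb"))["top"];b=viewer.read_camera("top")
cv2.imwrite("pics/t_now.png",b["img"][...,::-1])
k=8
up=lambda i,x0,x1,y0,y1:cv2.resize(i[y0:y1,x0:x1],None,fx=k,fy=k,interpolation=cv2.INTER_CUBIC)
c=np.array([.522,.0687]);y=np.array([-.1175,.9931])
for n,(x0,x1,y0,y1,z) in dict(fin=(361,375,175,206,.07),botB=(335,351,196,214,.08),botA=(327,343,172,190,.08),organ=(222,245,170,238,.05),jar=(410,450,128,168,.1)).items():
    T=up(a["img"],x0,x1,y0,y1);I=up(b["img"],x0-30,x1+10,y0-8,y1+8)
    m=cv2.matchTemplate(I,T,cv2.TM_CCOEFF_NORMED);_,s,_,l=cv2.minMaxLoc(m)
    du=l[0]/k-30;dv=l[1]/k-8
    p0=np.array([(x0+x1)/2,(y0+y1)/2]);d=ray(b,p0+[du,dv],z)-ray(a,p0,z)
    print(n,round(s,2),du,dv,"move along y mm",round(1e3*d@y,1),"across",round(1e3*d@[y[1],-y[0]],1))
E
python3 shift.py
```

```text
fin 0.96 -14.375 1.0 move along y mm 38.8 across 1.2
botB 0.98 -14.5 1.75 move along y mm 38.8 across -0.8
botA 0.98 -14.875 1.75 move along y mm 40.0 across -0.7
organ 0.99 -0.125 0.0 move along y mm 0.3 across 0.0
jar 1.0 0.0 0.0 move along y mm 0.0 across 0.0
```

step_arm(delta_pos=[[0, 0, 0], [0, 0, 0], [0, 0, 0], [0, 0, -0.25], [0, 0, -0.5], [0, 0, -0.5], [0, 0, -0.5]], rot=[[0, 0, 0], [0, 0, 0], [0, 0, 0], [0, 0, 0], [0, 0, 0], [0, 0, 0], [0, 0, 0]], gripper=[-0.08, -0.08, -0.08, -0.08, -0.08, -0.08, -0.08])

```text
time_s: 22.82
tool_pos: [0.5217, 0.0686, 0.1674]
tool_rot: [-180.0, 0.0, 105.8]
force: [-0.3, -0.7, 0.6]
grip_width: 0.0399
grasp_force: 0.0
```

```bash
python3 shift.py
python3 - <<'E'
from cell import env, viewer
import cv2,pickle,numpy as np
r=viewer.read_camera("wrist");pickle.dump(r,open("w5.pkl","wb"))
cv2.imwrite("pics/w5.png",cv2.resize(r["img"][150:265,240:400,::-1],None,fx=5,fy=5,interpolation=cv2.INTER_CUBIC))
o=env.get_obs();print(o["tool_pos"],o["tool_rot"])
E
```

```text
fin 0.97 -14.625 1.25 move along y mm 39.6 across 0.6
botB 0.98 -14.625 1.75 move along y mm 39.1 across -0.7
botA 0.98 -15.0 1.875 move along y mm 40.3 across -1.0
organ 0.91 -0.125 0.125 move along y mm 0.4 across -0.3
jar 1.0 0.0 0.0 move along y mm 0.0 across 0.0
[0.52101237 0.06856954 0.16642349] [-1.79854487e+02 -3.87067213e-02  1.05785386e+02]
```

View pics/w5.png

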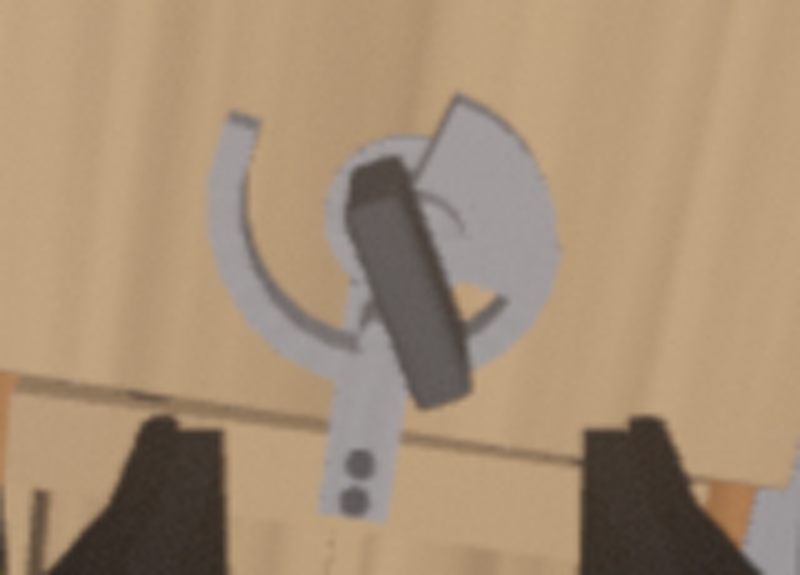

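The hook holds the bolt and the tray gap is down to about 1–2 mm. The bar sits about 15° behind the tool (θ ≈ 156°), so only the last 24° remains. I'll grip aligned and harder, then finish.

step_arm(delta_pos=[[0.003, 0.003, 0], [0.003, 0.003, 0], [0.003, 0.003, 0.25], [0.003, 0.003, 0.5], [0.003, 0.003, 0.5], [0.003, 0.003, 0.5], [0.003, 0.003, 0.5], [0.003, 0.003, 0.5], [0.003, 0.003, 0.5]], rot=[[0, 0, -0.1], [0, 0, -0.18], [0, 0, -0.18], [0, 0, -0.18], [0, 0, -0.18], [0, 0, -0.18], [0, 0, -0.18], [0, 0, -0.18], [0, 0, -0.18]], gripper=[-0.08, -0.08, -0.08, -0.08, -0.08, -1, -1, -1, -1], squeeze=60)

```text
time_s: 24.05
tool_pos: [0.5221, 0.0688, 0.0688]
tool_rot: [-179.9, 0.1, 121.3]
force: [-1.1, -4.0, 4.9]
grip_width: 0.0096
grasp_force: 60.0
```

step_arm(delta_pos=[[0, 0, 0], [0, 0, 0], [0, 0, 0], [0, 0, 0], [0, 0, 0]], rot=[[0, 0, 0.03], [0, 0, 0.06], [0, 0, 0.09], [0, 0, 0.12], [0, 0, 0.12]], gripper=[-1, -1, -1, -1, -1])

```text
time_s: 24.68
tool_pos: [0.5221, 0.0687, 0.0688]
tool_rot: [-179.9, 0.1, 110.9]
force: [-2.2, -2.4, 5.6]
grip_width: 0.0098
grasp_force: 60.0
```

```bash
python3 shift.py|head -3
python3 - <<'E'
from cell import env
o=env.get_obs();print(o["tool_rot"],o["wrist_torque"],o["force"],o["grip_width"])
E
```

```text
fin 0.98 -15.0 1.875 move along y mm 40.8 across -1.0
botB 0.99 -15.125 2.125 move along y mm 40.5 across -1.6
botA 0.99 -15.125 2.125 move along y mm 40.7 across -1.7
[-1.79920680e+02  9.49234225e-02  1.10939784e+02] [-0.39271956  0.60397713  0.10943249] [-3.58586244 -2.02934979  5.5823942 ] 0.00978477259970237
```

step_arm(delta_pos=[[0, 0, 0], [0, 0, 0], [0, 0, 0], [0, 0, 0], [0, 0, 0], [0, 0, 0], [0, 0, 0]], rot=[[0, 0, 0.03], [0, 0, 0.06], [0, 0, 0.09], [0, 0, 0.12], [0, 0, 0.15], [0, 0, 0.18], [0, 0, 0.18]], gripper=[-1, -1, -1, -1, -1, -1, -1])

```text
time_s: 25.6
tool_pos: [0.522, 0.0688, 0.0688]
tool_rot: [-179.9, 0.1, 95.5]
force: [-2.8, -2.4, 6.3]
grip_width: 0.0098
grasp_force: 60.0
```

```bash
python3 shift.py|head -3
python3 - <<'E'
from cell import env
o=env.get_obs();print(o["tool_rot"],o["wrist_torque"],o["force"],o["grip_width"])
E
```

```text
fin 0.98 -15.0 1.875 move along y mm 40.8 across -1.0
botB 0.99 -15.125 2.0 move along y mm 40.5 across -1.3
botA 0.99 -15.25 2.125 move along y mm 41.1 across -1.6
[-1.79935558e+02  1.20450246e-01  9.54970730e+01] [-0.54302228  0.78476492  0.19549773] [-3.96276094 -1.31116854  6.2573411 ] 0.009592616804634732
```

step_arm(delta_pos=[[0, 0, 0], [0, 0, 0], [0, 0, 0]], rot=[[0, 0, 0.02], [0, 0, 0.03], [0, 0, 0.03]], gripper=[-1, -1, -1])

```text
time_s: 26.02
tool_pos: [0.5221, 0.0687, 0.0688]
tool_rot: [-180.0, 0.2, 93.0]
force: [-2.9, -1.9, 6.4]
grip_width: 0.01
grasp_force: 60.0
```

Run:
```python
from cell import env
o=env.get_obs();print(o["tool_rot"],o["wrist_torque"],o["force"],o["grip_width"])
```

```text
[-1.79955021e+02  1.52549247e-01  9.30254089e+01] [-0.48992396  0.76290726  0.70461073] [-2.86415328 -1.91682211  6.38265403] 0.0100016545853127
```

The torque climbs to 0.7 Nm, so the cam is at its stop. I'll relax, release, retreat upward and check.

step_arm(delta_pos=[[0, 0, 0], [0, 0, 0], [0, 0, 0], [0, 0, 0], [0, 0, -0.25], [0, 0, -0.5], [0, 0, -0.5], [0, 0, -0.5]], rot=[[0, 0, -0.02], [0, 0, -0.02], [0, 0, -0.02], [0, 0, -0.02], [0, 0, -0.02], [0, 0, -0.02], [0, 0, -0.02], [0, 0, -0.02]], gripper=[-1, -0.08, -0.08, -0.08, -0.08, -0.08, -0.08, -0.08])

```text
time_s: 27.02
tool_pos: [0.5221, 0.0694, 0.1675]
tool_rot: [-180.0, 0.0, 94.6]
force: [0.2, -0.3, -0.8]
grip_width: 0.0399
grasp_force: 0.0
```

```bash
python3 shift.py
python3 - <<'E'
from cell import env, viewer
import cv2
r=viewer.read_camera("wrist");s=viewer.read_camera("scene")
import numpy as np
a=cv2.resize(r["img"][150:265,240:400,::-1],(480,345),interpolation=cv2.INTER_CUBIC)
b=cv2.resize(s["img"][165:265,235:420,::-1],(480,255),interpolation=cv2.INTER_CUBIC)
cv2.imwrite("pics/w6.png",np.vstack([a,b]))
o=env.get_obs();print(o["tool_pos"],o["tool_rot"],o["time_s"])
E
```

```text
fin 0.98 -15.0 2.125 move along y mm 40.8 across -1.7
botB 0.99 -15.125 2.25 move along y mm 40.6 across -1.9
botA 0.99 -15.125 2.125 move along y mm 40.7 across -1.7
organ 0.89 -0.125 0.125 move along y mm 0.4 across -0.3
jar 1.0 0.0 0.0 move along y mm 0.0 across 0.0
[0.52144336 0.06938531 0.16642208] [-1.79843353e+02 -1.21170967e-02  9.46254525e+01] 27.175
```

View pics/w6.png

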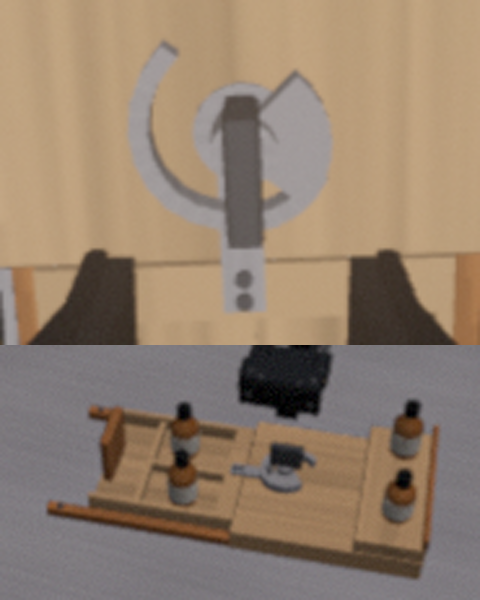

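The faces meet in a hairline (crop row 260), the bar is back along organ y, the hook is closed around the bolt, and all four bottles are upright. Handing in.

```bash
python3 -c "
from cell import env
print(env.sign_off())"
```

```text
the job is handed in; nothing more can be done
None
```

I opened the hook fully, slid the tray in and turned the cam clockwise to its stop; the last images show the tray tight against the base and all four bottles upright, and I let go and handed the job in at about 27 s (the verdict was not shown).

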